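# Tighten the cheese press to the wrench's click

## Task

Slide the tray with the cheese mould fully home under the foot of the bench press, against the stop at the back. Then turn the press's click wrench clockwise (seen from above) until you feel it break over, stop at once without forcing the wrench on past its click, and let go so that the handle springs straight again. Leave the cheese, the brush and the spare mould where they are.

Things in the scene. Friction and masses are not known exactly. Their poses are not given: they have to be found in the camera images.
- press: Steel C-frame bench press, fixed. Origin on the table under the vertical screw axis; x points from the open front (tray side) to the stop at the back; z up. Bed 160 mm wide, x -200 to 100 mm, top at z = 20; rails along x 118 mm apart, tops at z = 34. Stop face at x = 58. Column x = 65 to 100, 50 mm wide; beam 40 mm wide, z = 115 to 140, from column to a round end (radius 24 mm) on the axis.
- press_axis (a point): Fixed point on the screw axis at the wrench's mid-height, 167 mm above the table. The wrench turns about the vertical through it. The wrench breaks over after 0.25 to 0.75 rad of turn (not known beforehand); the screw then stands still. 0.25 rad into the break-over the handle meets a solid stop and would turn the screw too tight. When the handle is let go the screw stays where it is.
- press_foot (a point): Underside of the press's round foot (52 mm across) on the screw axis. It goes down 6 mm per radian of screw turn; when the screw is tight it is just on the mould's lid (about 90 mm above the table), at the start 2 to 4 mm higher.
- tray_post (a point): Middle of the tray's grip: an upright steel post, 20 mm diameter, at the tray's front end, its top 27 mm above this point. x towards the mould, z up. It is at x = -100, z = 63 mm in the press's frame when the tray is fully home; at the start 50 to 80 mm short of that. The tray (178 x 112 x 6 mm, 0.35 to 0.7 kg with its 90 mm white mould) is loose between the rails and slides along the press's x.
- wrench_head (a point): Centre of the round wrench head (42 mm across, 30 mm high), on the screw axis, fixed on the screw. Its x axis points along the straight (not broken-over) handle, z up. The head's cheeks flank the first 73 mm of the handle.
- wrench_grip (a point): Centre of the black grip, a level bar 110 mm long, 24 wide, 26 high, 180 mm from the screw axis, 167 above the table, free all round. x outward, z up. Pushed clockwise from one side it takes 11 to 14 N, rising slowly to about 16 N (less if held firmly: part is then a moment); at the click the force falls as the handle swings on (two thirds at 0.1 rad, a third at 0.18). Released, it springs straight.
- wrench_pin (a point): Small pin on the handle, 50 mm from the screw axis. It lies on the head's x axis while the handle is straight; after break-over by an angle a it is 50 mm x sin(a) off to the head's -y side. Axes as the grip's.
- cheese_mid (a point): Centre of a small cheese wheel, 100 mm diameter, 55 mm high, standing on the table. Leave alone.
- brush_mid (a point): Centre of a wooden rind brush, 140 x 50 x 38 mm, lying on the table. Leave alone.
- mould_mid (a point): Centre of an empty white cheese mould (cup), 90 mm diameter, 60 mm high, standing on the table. Leave alone.
There are look-alikes about, which are no part of the job. Leave any black, orange or purple look-alike of the part that bears tray_post alone.

How it is judged:
On the way, in this order (a step that is already met when the one before it is completed fails the run):
1. the tray is fully home against the stop, under the foot (x of tray_post in the frame of press between -0.104 and -0.09 m and z of tray_post in the frame of press between 0.056 and 0.07 m), for 0.2 s.
2. the wrench has clicked: its handle has broken over by at least 0.05 rad (all of step 1 and y of wrench_pin in the frame of wrench_head below -0.0025 m), for 0.05 s.
At the end, for the whole second after the job is handed in: The tray stands fully home (its post within 4 mm of 100 mm in front of the screw axis), the press's foot is down on the lid (within 1.5 mm), and the wrench handle has been released and is straight again (pin within 1 mm of the head's line) (all of step 1 and y of wrench_pin in the frame of wrench_head above -0.001 m and z of press_foot in the frame of press below 0.0915 m); the robot touches nothing.
It fails at once if the wrench is forced on past its click (handle more than 0.17 rad, about 30 mm at the grip, into the break-over) (y of wrench_pin in the frame of wrench_head below -0.0085 m).
It fails at once if the wrench is clicked while the tray is not home (y of wrench_pin in the frame of wrench_head below -0.0025 m and x of tray_post in the frame of press below -0.108 m).
It fails at once if the cheese is disturbed (moved over 25 mm) (distance of cheese_mid from where it was at the start of the episode above 0.025 m).
It fails at once if the brush is disturbed (moved over 25 mm) (distance of brush_mid from where it was at the start of the episode above 0.025 m).
It fails at once if the spare mould is disturbed (moved over 25 mm) (distance of mould_mid from where it was at the start of the episode above 0.025 m).
It also fails if it takes over 72 s, if anything falls off the work surface, if the arm or the gripper's body presses on something with over 40 N, if the wrist force passes 120 N, or if a joint passes its speed limit or range.

## Robot

A 6-joint arm with a two-finger parallel gripper is mounted at the origin on the work surface. World frame = base frame: x ahead of the robot, y to its left, z up, the work surface at z = 0. Lengths are in m, angles in rad, forces in N, time in s.
With the tool pointing down it reaches from about 0.275 to 0.75 m from the base axis. Payload 10.2 kg.
Tool frame: the origin (TCP) lies midway between the tips of the shut fingers; the grasp point (between the pads) lies 19 mm behind it; z points along the fingers, y is the line along which they close (so a half turn about z gives the same grasp; the last joint's range is limited). The gripper opens to 85 mm and grips with 20 to 120 N. Pads are 22 mm wide; open, the fingers measure 114 mm over their backs; the gripper's body (76 mm by 85 mm) begins 54 mm behind the grasp point. The pads swing forward as they close: fully open they stand 13 mm farther back than shut.
Start: joints at [1.054, 0.313, 1.498, -0, 1.331, -0.223], TCP at [0.152, 0.503, 0.231] pointing down, gripper open.
Joint ranges: [-2.94, 2.94], [-0.97, 2.17], [0.19, 2.56], [-1.23, 4.37], [0.02, 3.11], [-2.88, 2.88]. Speed limits (rad/s): [2.39, 2.39, 3.01, 3.14, 3.14, 3.14].

## Interface

Orientations are given as a unit quaternion [w, x, y, z].
In Python, from workcell import bot gives the robot as it stands. The module is installed in compiled form; this text tells all that it offers.
- The arm moves only by the tool servo_tool, never from a script. Its argument "plan" is a list of rows, each a list of 7 numbers: the opening, from 0 (shut) to 1 (fully open), then the shift along the tool's x, y, z in mm, then the turn, a rotation vector about the tool's x, y, z in rad. In form: [[hand, tx, ty, tz, ax, ay, az], ...]. A call has 1 to 5 rows; each row is the pose to reach, as a shift and turn from the pose commanded when the call began, along the tool's axes at that moment; what a row does not reach only later rows make up. A row lasts 1/8 s, in which the tool goes at most 62.5 mm and 10.7 degrees, less where a joint would pass 70% of its speed; a pose out of reach is approached as far as the arm can. A call with a gripper value outside its range is refused whole. The fingers move at their own pace and stop on an object; "newtons" is the grip in N (left out, the last holds). Time passes only in rows, so rows that repeat a pose let the fingers close. It gives the time, the measured TCP pose, the force, the opening and the grip force at its end, in the units of the state.
- bot.observe(): the state, without advancing time (a new reading comes with each control period).
- bot.snapshot(name): name is "scene" or "top" or "wrist"; returns a dict with "img" (400x640x3 uint8, red, green, blue), "mtx" (3x3 intrinsics, pixels), "rvec" (rotation vector, rad) and "tvec" (3), from world to camera coordinates, as OpenCV has them. Camera axes: x right, y down, z forward; pixel columns grow to the right and rows downward; lengths in m; the calibration is good to about 2 mm. A picture is of the moment at which its call begins. There is no depth.
- bot.sign_off(): hands the job in; it is judged then, once.
The state is a dict: "t": time; "qpos": joint angles; "joint_velocities": joint speeds; "tau": joint torques, N m; "tcp_pos": TCP position; "eef_rot": TCP orientation; "contact_force": force on the tool from outside, world axes, zero at the start; "torque": the same for the moment, N m; "gripper_width": finger opening in m; "grip_force": force on a finger pad.
Only numpy, scipy, OpenCV 4.12 (cv2) and the standard library are available. Lean on these libraries where they do the work, as an engineer would, in place of code of your own. Each camera call takes 0.05 s, during which the arm holds its last target. There are 200 camera calls.

## Working session

There is one attempt and no reset: what is moved stays moved. The work goes in short steps, Python scripts to look and compute and a tool call to move; the robot and the scene stay as the last step left them, time stands still between calls to the robot, and variables do not carry over. Pictures are saved under pics/ and viewed, at most 10 in all, crops included, and the job is handed in when it is done.

Besides the shell and the picture viewer there is one more tool, called as name(argument=value, ...), one argument or row to a line, values as JSON. servo_tool: Moves the arm, as the interface text tells. Its arguments: {"type":"object","properties":{"plan":{"type":"array"},"newtons":{"type":"number"}},"required":["plan"]}

```bash
mkdir -p pics; python3 - <<'E'
from workcell import bot
import cv2,numpy as np
for n in ("scene","top"):
    s=bot.snapshot(n); cv2.imwrite(f"pics/{n}0.png",s["img"][:,:,::-1]); np.savez(f"{n}0.npz",**s)
    R=cv2.Rodrigues(s["rvec"])[0]; print(n,(-R.T@np.ravel(s["tvec"])).round(3),s["mtx"].round(1).tolist(),R.round(2).tolist())
o=bot.observe(); print({k:np.round(v,3).tolist() for k,v in o.items()})
E
```

```text
scene [ 1.209 -0.477  0.746] [[403.1, 0.0, 315.0], [0.0, 403.1, 191.8], [0.0, 0.0, 1.0]] [[0.63, 0.78, 0.02], [0.44, -0.34, -0.83], [-0.64, 0.53, -0.56]]
top [0.43  0.105 1.21 ] [[409.2, 0.0, 320.2], [0.0, 409.2, 194.4], [0.0, 0.0, 1.0]] [[0.03, -1.0, -0.01], [-1.0, -0.03, -0.06], [0.06, 0.01, -1.0]]
{'t': 0.1, 'qpos': [1.054, 0.313, 1.498, -0.0, 1.331, -0.223], 'joint_velocities': [0.0, -0.001, -0.001, -0.001, -0.0, -0.001], 'tau': [0.004, -41.289, -26.014, -0.0, 0.003, -0.0], 'tcp_pos': [0.152, 0.502, 0.231], 'eef_rot': [-0.0, 0.146, 0.989, -0.001], 'contact_force': [-0.424, -0.238, 0.289], 'torque': [-0.018, 0.03, -0.003], 'grip_force': 0.0, 'gripper_width': 0.085}
```

View pics/scene0.png

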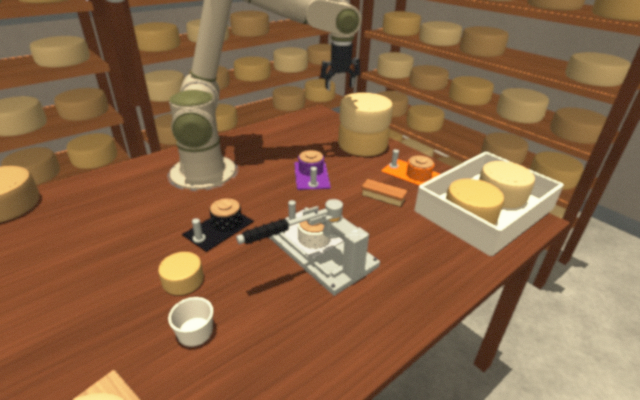

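View pics/top0.png

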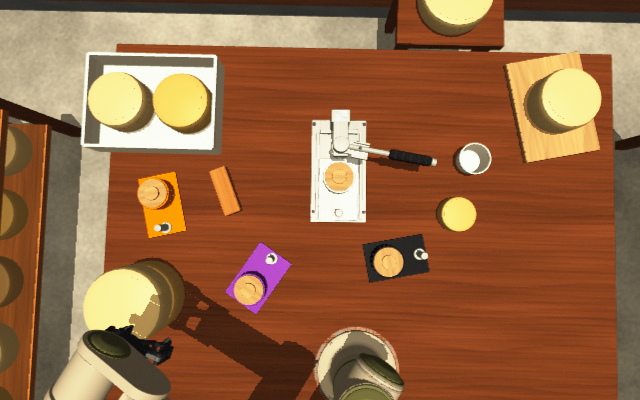

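The top view shows the press at about (338,170) with its column at the top (340,125). The tray post is near (338,212), and the wrench grip runs from (390,155) to (435,161). Next I'll zoom in on it and cast rays.

```bash
cat > h.py <<'E'
import numpy as np,cv2
def ray(s,u,v,z):
    R=cv2.Rodrigues(s["rvec"])[0]; c=-R.T@np.ravel(s["tvec"])
    d=R.T@np.linalg.inv(s["mtx"])@np.array([u,v,1.]); return c+d*(z-c[2])/d[2]
def proj(s,P):
    return cv2.projectPoints(np.float64(P).reshape(-1,1,3),s["rvec"],s["tvec"],s["mtx"],None)[0].reshape(-1,2)
E
python3 - <<'E'
from h import *
s=np.load("top0.npz"); i=s["img"]
c=cv2.resize(i[100:240,295:455],None,fx=5,fy=4.2857 if 0 else 4.28,interpolation=cv2.INTER_CUBIC)
c=cv2.resize(i[104:224,295:455],None,fx=5,fy=5,interpolation=cv2.INTER_CUBIC)
cv2.imwrite("pics/topz.png",c[:,:,::-1])
E
```

```text
(no output)
```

View pics/topz.png

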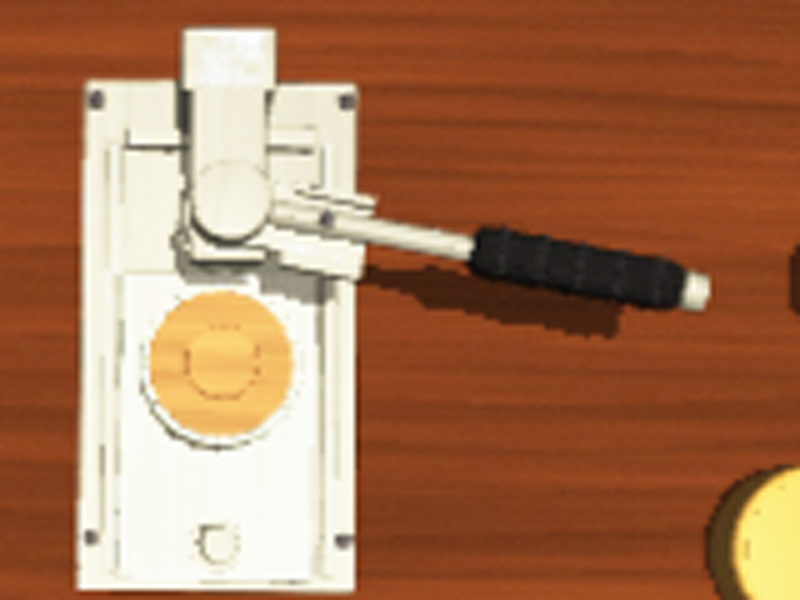

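The zoom gives these positions (crop scale 5x, offset 295,104): bed corners (85,82), (358,85), (355,590) and (78,590); head circle (232,200); post top (217,543); black grip from (470,245) to (685,290).

```bash
python3 - <<'E'
from h import *
s=np.load("top0.npz"); i=s["img"].astype(int)
Z=lambda x,y,z: ray(s,295+(x+.5)/5-.5,104+(y+.5)/5-.5,z)
b=[Z(*p,.02) for p in((85,82),(358,85),(355,590),(78,590))]; print(np.round(b,4))
f=(b[0]+b[1]-b[2]-b[3])/2; print("len",np.linalg.norm(f),"yaw",np.arctan2(f[1],f[0]))
w=(b[0]-b[1]+b[3]-b[2])/2; print("wid",np.linalg.norm(w),"yaw-",np.arctan2(-w[0],w[1]))
m=np.mean(b,0);u=f/np.linalg.norm(f); print("axis from bed",m+u*.05)
h=Z(232,200,.182); print("head",h)
p=Z(217,543,.09); print("post",p, "rel head along u",(p-h)@u)
k=np.zeros(i.shape[:2],np.uint8); k[145:172,380:440]=(i.max(2)<75)[145:172,380:440]
n,l,st,c=cv2.connectedComponentsWithStats(k); j=1+np.argmax(st[1:,4]); 
(cu,cv),sz,a=cv2.minAreaRect(np.argwhere(l==j)[:,::-1].astype(np.float32)); print(st[j],cu,cv,sz,a,c[j])
g=ray(s,cu,cv,.172); print("grip",g,"dist",np.linalg.norm((g-h)[:2]),"ang",np.arctan2(*(g-h)[1::-1]))
s2=np.load("scene0.npz"); print(proj(s2,[h,p,g]))
hi=s["img"]; hsv=cv2.cvtColor(hi,cv2.COLOR_RGB2HSV)
for n,(u_,v_),z in(("cheese",(459,214),.055),("cup",(473,158),.06)): print(n,ray(s,u_,v_,z))
E
```

```text
[[ 0.7199  0.1471  0.02  ]
 [ 0.722  -0.0136  0.02  ]
 [ 0.4253 -0.0176  0.02  ]
 [ 0.4211  0.1431  0.02  ]]
len 0.2977198046680492 yaw 0.01348576270332514
wid 0.16072977993951915 yaw- 0.019508651036354234
axis from bed [0.62206417 0.06543485 0.02      ]
head [0.6215886  0.06527276 0.182     ]
post [0.4492536  0.06554716 0.09      ] rel head along u -0.1723156280075323
[380 149  52  22 699] 405.3074035644531 159.99497985839844 (50.83085632324219, 17.67203712463379) 10.954061508178711 [405.47639485 159.77682403]
grip [ 0.58528323 -0.10002158  0.172     ] dist 0.16923445361281014 ang -1.7870039108280784
[[332.45168022 202.31519642]
 [291.16514081 200.92317609]
 [267.08436214 224.22719165]]
cheese [ 0.45359665 -0.27600372  0.055     ]
cup [ 0.61248718 -0.3128785   0.06      ]
```

servo_tool(
  plan=[
    [1, -410, -332, 60, 0, 0, -0.31],
    [1, -410, -332, 60, 0, 0, -0.31],
    [1, -410, -332, 60, 0, 0, -0.31],
    [1, -410, -332, 60, 0, 0, -0.31],
    [1, -410, -332, 60, 0, 0, -0.31],
  ],
)

```text
t: 0.72
tcp_pos: [0.324, 0.2487, 0.1964]
eef_rot: [0.0, -0.008, 1.0, 0.0]
contact_force: [1.4, 0.2, 0.9]
gripper_width: 0.0851
grip_force: 0.0
```

```bash
cat > d.py <<'E'
# python3 d.py x y z yaw(of tool y axis) : shift in tool axes mm, turn about tool z
import sys; from h import *; from workcell import bot
from scipy.spatial.transform import Rotation as Ro
o=bot.observe(); q=o["eef_rot"]; R=Ro.from_quat([q[1],q[2],q[3],q[0]]).as_matrix()
t=np.array(list(map(float,sys.argv[1:4]))); yaw=float(sys.argv[4])
cur=np.arctan2(R[1,1],R[0,1]); d=(yaw-cur+np.pi/2)%np.pi-np.pi/2
print("shift",(R.T@(t-o["tcp_pos"])*1000).round(1),"az",round(-d,3),"pos",np.round(o["tcp_pos"],4),"yaw",cur.round(3),"zax",R[:,2].round(3),"q6",o["qpos"].round(2) if hasattr(o["qpos"],"round") else o["qpos"],"F",np.round(o["contact_force"],1),"t",o["t"])
E
python3 d.py .4492 .0655 .15 1.586
```

```text
shift [-122.1 -185.2   46.5] az 0.001 pos [0.324  0.2487 0.1964] yaw 1.587 zax [ 0.  0. -1.] q6 [ 0.37  0.09  1.87 -0.    1.18 -1.22] F [1.4 0.2 0.9] t 0.725
```

servo_tool(
  plan=[
    [1, -122, -185, 46, 0, 0, 0],
    [1, -122, -185, 46, 0, 0, 0],
    [1, -122, -185, 46, 0, 0, 0],
    [1, -122, -185, 46, 0, 0, 0],
    [1, -122, -185, 46, 0, 0, 0],
  ],
)

```text
t: 1.35
tcp_pos: [0.4489, 0.0656, 0.1498]
eef_rot: [-0.001, -0.006, 1.0, 0.0]
contact_force: [-0.2, -0.4, 0.6]
gripper_width: 0.0849
grip_force: 0.0
```

```bash
python3 d.py .4492 .0655 .052 1.586; python3 - <<'E'
from h import *; from workcell import bot
s=bot.snapshot("wrist"); cv2.imwrite("pics/w1.png",s["img"][:,:,::-1]); np.savez("w1.npz",**s)
print(proj(s,[[.4492,.0655,.09],[.6216,.0653,.182],[.584,-.111,.18]]))
E
```

```text
shift [-0.4 -0.2 97.8] az -0.002 pos [0.4489 0.0656 0.1498] yaw 1.584 zax [-0.002  0.    -1.   ] q6 [-0.11  0.25  1.82 -0.    1.08 -1.7 ] F [-0.2 -0.4  0.6] t 1.35
[[314.34385756 214.49357096]
 [310.58707129 534.54506458]
 [  2.93348027 486.80328272]]
```

View pics/w1.png

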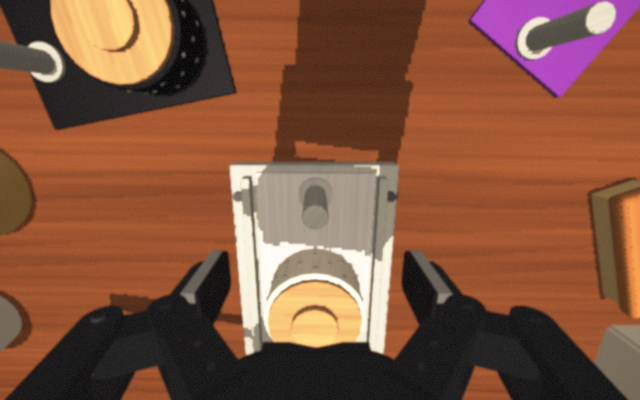

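The wrist view shows the post top at about (315,213), and the prediction was (314,214). The grasp line is confirmed, so I'm descending and gripping.

servo_tool(
  plan=[
    [1, 0, 0, 60, 0, 0, 0],
    [1, 0, 0, 98, 0, 0, 0],
    [0, 0, 0, 98, 0, 0, 0],
    [0, 0, 0, 98, 0, 0, 0],
    [0, 0, 0, 98, 0, 0, 0],
  ],
  newtons=40,
)

```text
t: 2.02
tcp_pos: [0.4492, 0.0676, 0.0543]
eef_rot: [0.002, -0.008, 1.0, -0.0]
contact_force: [-0.2, -0.1, -0.2]
gripper_width: 0.0319
grip_force: 0.0
```

servo_tool(
  plan=[
    [0, 0, 0, 0, 0, 0, 0],
    [0, 0, 0, 0, 0, 0, 0],
    [0, 0, 0, 0, 0, 0, 0],
  ],
)

```text
t: 2.4
tcp_pos: [0.4492, 0.0667, 0.0541]
eef_rot: [0.001, -0.008, 1.0, -0.001]
contact_force: [-2.7, -5.8, 7.6]
gripper_width: 0.0191
grip_force: 39.3
```

servo_tool(
  plan=[
    [0, -12, 0, 0, 0, 0, 0],
    [0, -26, 0, 0, 0, 0, 0],
    [0, -40, 0, 0, 0, 0, 0],
    [0, -52, 0.5, 0, 0, 0, 0],
    [0, -60, 0.5, 0, 0, 0, 0],
  ],
)

```text
t: 3.02
tcp_pos: [0.5056, 0.0676, 0.054]
eef_rot: [-0.004, -0.009, 1.0, -0.001]
contact_force: [-27.0, -12.4, 25.4]
gripper_width: 0.0192
grip_force: 41.0
```

servo_tool(
  plan=[
    [0, -2, 0, 0, 0, 0, 0],
    [0, -4, 0, 0, 0, 0, 0],
    [0, -6, 0, 0, 0, 0, 0],
    [0, -8, 0, 0, 0, 0, 0],
    [0, -9, 0, 0, 0, 0, 0],
  ],
)

```text
t: 3.65
tcp_pos: [0.5145, 0.0677, 0.0541]
eef_rot: [-0.004, -0.009, 1.0, -0.001]
contact_force: [-24.3, -11.8, 23.2]
gripper_width: 0.0189
grip_force: 41.0
```

servo_tool(
  plan=[
    [0, 0, -1, -2, 0, 0, 0],
    [0, -2, -1, -2, 0, 0, 0],
    [0, -4, -1, -2, 0, 0, 0],
    [0, -5, -1, -2, 0, 0, 0],
  ],
)

```text
t: 4.15
tcp_pos: [0.5215, 0.0678, 0.0546]
eef_rot: [-0.001, -0.008, 1.0, -0.0]
contact_force: [-6.4, -4.3, -0.9]
gripper_width: 0.0189
grip_force: 39.2
```

servo_tool(
  plan=[
    [0, -1, 0, 0, 0, 0, 0],
    [0, -2, 0, 0, 0, 0, 0],
  ],
)

```text
t: 4.4
tcp_pos: [0.5228, 0.0678, 0.0546]
eef_rot: [-0.002, -0.008, 1.0, -0.0]
contact_force: [-12.5, -4.1, 3.4]
gripper_width: 0.0191
grip_force: 39.6
```

servo_tool(
  plan=[
    [0, -1, 0, 0, 0, 0, 0],
    [0, -2, 0, 0, 0, 0, 0],
    [0, -2, 0, 0, 0, 0, 0],
  ],
)

```text
t: 4.78
tcp_pos: [0.5227, 0.0678, 0.0543]
eef_rot: [-0.005, -0.008, 1.0, -0.0]
contact_force: [-20.6, -6.6, 9.1]
gripper_width: 0.019
grip_force: 40.3
```

Contact force is rising with no further travel, so the tray is home. I'm releasing it and lifting.

servo_tool(
  plan=[
    [0, 1, 0, 0, 0, 0, 0],
    [0.5, 1, 0, 0, 0, 0, 0],
    [0.6, 1, 0, 0, 0, 0, 0],
    [0.6, 1, 0, 0, 0, 0, 0],
    [0.6, 1, 0, -40, 0, 0, 0],
  ],
)

```text
t: 5.4
tcp_pos: [0.5241, 0.0683, 0.0932]
eef_rot: [-0.003, -0.008, 1.0, 0.0]
contact_force: [0.3, 1.1, 0.3]
gripper_width: 0.0514
grip_force: 0.0
```

servo_tool(
  plan=[
    [0.6, 20, 0, -50, 0, 0, 0],
    [0.4, 40, -40, -110, 0, 0, 0],
    [0, 40, -60, -160, 0, 0, 0],
    [0, 40, -60, -190, 0, 0, 0],
    [0, 40, -60, -190, 0, 0, 0],
  ],
)

```text
t: 6.02
tcp_pos: [0.4872, 0.0072, 0.2871]
eef_rot: [0.003, -0.008, 1.0, -0.001]
contact_force: [-0.4, -0.3, -1.5]
gripper_width: 0.0001
grip_force: 0.0
```

```bash
python3 d.py .62 -.12 .25 1.36; python3 - <<'E'
from h import *; from workcell import bot
s=bot.snapshot("top"); np.savez("top1.npz",**s)
c=cv2.resize(s["img"][104:224,295:455],None,fx=5,fy=5,interpolation=cv2.INTER_CUBIC)
cv2.imwrite("pics/top1.png",c[:,:,::-1])
s=bot.snapshot("scene"); np.savez("sc1.npz",**s)
E
```

```text
shift [-130.6 -129.2   37.9] az 0.226 pos [0.4872 0.0072 0.2871] yaw 1.586 zax [ 0.005 -0.001 -1.   ] q6 [-0.23  0.19  1.51  0.    1.44 -1.81] F [-0.4 -0.3 -1.5] t 6.025
```

View pics/top1.png

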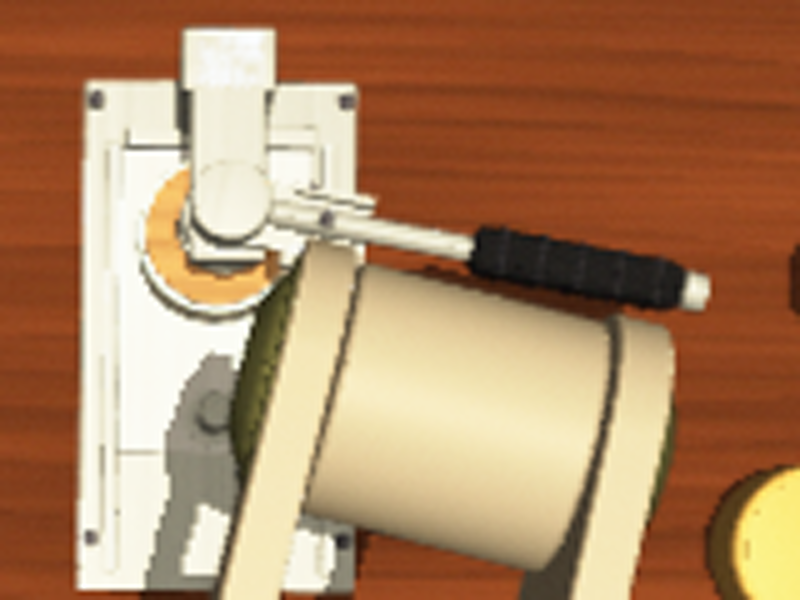

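The tray's rear edge is now at the stop line (crop row 147). The post top at about (213,412) matches 100 mm ahead of the axis. The grip centre is near crop (580,268).

```bash
python3 - <<'E'
from h import *
s=np.load("top1.npz")
Z=lambda x,y,z: ray(s,295+(x+.5)/5-.5,104+(y+.5)/5-.5,z)
h=Z(232,200,.182)
for q,z in (((213,412),.09),((580,268),.175),((328,217),.182),((697,291),.173)):
    p=Z(*q,z); d=(p-h)[:2]; print(p.round(4),np.hypot(*d).round(4),np.arctan2(d[1],d[0]).round(3))
E
```

```text
[0.521  0.0694 0.09  ] 0.1006 3.1
[ 0.5923 -0.1128  0.175 ] 0.1804 -1.734
[0.6141 0.0165 0.182 ] 0.0494 -1.723
[ 0.5823 -0.1728  0.173 ] 0.2413 -1.734
```

```bash
python3 d.py .636 -.12 .25 1.41
```

```text
shift [-147.8 -130.2   33.8] az 0.177 pos [0.4862 0.0077 0.284 ] yaw 1.587 zax [-0.001  0.    -1.   ] q6 [-0.23  0.19  1.52  0.    1.43 -1.81] F [-0.5  1.  -0.2] t 6.125
```

servo_tool(
  plan=[
    [0, -148, -130, 30, 0, 0, 0.177],
    [0, -148, -130, 30, 0, 0, 0.177],
    [0, -148, -130, 30, 0, 0, 0.177],
    [0, -148, -130, 30, 0, 0, 0.177],
    [0, -148, -130, 30, 0, 0, 0.177],
  ],
)

```text
t: 6.75
tcp_pos: [0.6362, -0.1197, 0.2531]
eef_rot: [-0.001, 0.08, 0.997, 0.0]
contact_force: [-0.4, 0.9, 1.0]
gripper_width: -0.0003
grip_force: 0.0
```

```bash
python3 d.py .636 -.12 .147 1.41
```

```text
shift [-1.000e-01 -4.000e-01  1.061e+02] az 0.0 pos [ 0.6362 -0.1197  0.2531] yaw 1.41 zax [-0.002  0.001 -1.   ] q6 [-0.37  0.59  1.04  0.    1.52 -1.78] F [-0.4  0.9  1. ] t 6.75
```

Descend, then approach slowly along tool x.

servo_tool(
  plan=[
    [0, 0, 0, 50, 0, 0, 0],
    [0, 0, 0, 95, 0, 0, 0],
    [0, 0, 0, 106, 0, 0, 0],
    [0, 0, 0, 106, 0, 0, 0],
  ],
)

```text
t: 7.25
tcp_pos: [0.6365, -0.1194, 0.1501]
eef_rot: [0.001, 0.08, 0.997, -0.0]
contact_force: [-0.5, -0.5, 0.6]
gripper_width: 0.0002
grip_force: 0.0
```

servo_tool(
  plan=[
    [0, 4, 0, 0, 0, 0, 0],
    [0, 9, 0, 0, 0, 0, 0],
    [0, 14, 0, 0, 0, 0, 0],
    [0, 18, 0, 0, 0, 0, 0],
    [0, 20, 0, 0, 0, 0, 0],
  ],
)

```text
t: 7.88
tcp_pos: [0.6165, -0.1169, 0.1488]
eef_rot: [0.0, 0.08, 0.997, -0.0]
contact_force: [1.7, 0.3, -0.4]
gripper_width: -0.0002
grip_force: 1.3
```

servo_tool(
  plan=[
    [0, 1, 0, 0, 0, 0, 0],
    [0, 2, 0, 0, 0, 0, 0],
    [0, 3, 0, 0, 0, 0, 0],
    [0, 4, 0, 0, 0, 0, 0],
    [0, 4, 0, 0, 0, 0, 0],
  ],
)

```text
t: 8.5
tcp_pos: [0.6153, -0.1167, 0.1495]
eef_rot: [0.004, 0.08, 0.997, -0.001]
contact_force: [13.9, -2.1, -2.9]
gripper_width: -0.0002
grip_force: 7.7
```

servo_tool(
  plan=[
    [0, 3.6, -0.4, 0, 0, 0, 0.02],
    [0, 7.3, -0.8, 0, 0, 0, 0.04],
    [0, 11, -1.1, 0, 0, 0, 0.06],
    [0, 14.6, -1.3, 0, 0, 0, 0.08],
    [0, 18.3, -1.5, 0, 0, 0, 0.1],
  ],
)

```text
t: 9.12
tcp_pos: [0.5973, -0.115, 0.1495]
eef_rot: [0.004, 0.131, 0.991, -0.0]
contact_force: [17.3, -0.5, -2.0]
gripper_width: 0.0002
grip_force: 8.5
```

```bash
cat > w.py <<'E'
from h import *; from workcell import bot
h=np.array([.6216,.0653]); o=bot.observe(); p=o["tcp_pos"][:2]-h; r=np.hypot(*p); q=o["eef_rot"]
a=np.arctan2(p[1],p[0]); th=a-np.arcsin(.0235/r)   # handle angle
u=np.array([np.cos(th),np.sin(th)]); t=np.array([u[1],-u[0]])
F=np.array(o["contact_force"]); print("turn",round(-1.734-th,3),"yaw",round(2*np.arctan2(q[2],q[1])-np.pi/2,3),"along",(p@u).round(4),"Ft",(-F[:2]@t).round(2),"Fr",(F[:2]@u).round(2),"Fz",F[2].round(2),"z",np.round(o["tcp_pos"][2],4),"t",round(o["t"],2))
E
python3 w.py
```

```text
turn 0.101 yaw 1.309 along 0.1804 Ft 16.81 Fr -4.0 Fz -2.02 z 0.1495 t 9.12
```

servo_tool(
  plan=[
    [0, 3.6, -0.4, 0, 0, 0, 0.02],
    [0, 7.3, -0.8, 0, 0, 0, 0.04],
    [0, 11, -1.1, 0, 0, 0, 0.06],
    [0, 14.6, -1.3, 0, 0, 0, 0.08],
    [0, 14.6, -1.3, 0, 0, 0, 0.08],
  ],
)

```text
t: 9.75
tcp_pos: [0.5828, -0.1123, 0.1495]
eef_rot: [0.004, 0.17, 0.985, 0.0]
contact_force: [17.2, 0.7, -3.8]
gripper_width: 0.0002
grip_force: 7.7
```

```bash
python3 w.py
```

```text
turn 0.182 yaw 1.229 along 0.1802 Ft 15.91 Fr -6.51 Fz -3.82 z 0.1495 t 9.75
```

servo_tool(
  plan=[
    [0, 2.7, -0.3, 0, 0, 0, 0.015],
    [0, 5.5, -0.6, 0, 0, 0, 0.03],
    [0, 9.1, -0.9, 0, 0, 0, 0.05],
    [0, 9.1, -0.9, 0, 0, 0, 0.05],
  ],
)

```text
t: 10.25
tcp_pos: [0.574, -0.1101, 0.1496]
eef_rot: [0.004, 0.194, 0.981, 0.0]
contact_force: [17.2, 1.0, -3.5]
gripper_width: -0.0001
grip_force: 7.8
```

servo_tool(
  plan=[
    [0, 1.8, -0.2, 0, 0, 0, 0.01],
    [0, 3.6, -0.4, 0, 0, 0, 0.02],
    [0, 5.5, -0.6, 0, 0, 0, 0.03],
    [0, 5.5, -0.6, 0, 0, 0, 0.03],
  ],
)

```text
t: 10.75
tcp_pos: [0.569, -0.1086, 0.1496]
eef_rot: [0.005, 0.209, 0.978, 0.0]
contact_force: [18.2, 1.8, -3.7]
gripper_width: -0.0001
grip_force: 8.3
```

```bash
python3 w.py
```

```text
turn 0.26 yaw 1.149 along 0.1801 Ft 15.87 Fr -9.15 Fz -3.67 z 0.1496 t 10.75
```

servo_tool(
  plan=[
    [0, 1.8, 0.4, 0, 0, 0, 0.01],
    [0, 3.6, 0.6, 0, 0, 0, 0.02],
    [0, 5.5, 0.6, 0, 0, 0, 0.03],
    [0, 5.5, 0.6, 0, 0, 0, 0.03],
  ],
)

```text
t: 11.25
tcp_pos: [0.564, -0.1069, 0.1497]
eef_rot: [0.005, 0.224, 0.975, -0.0]
contact_force: [17.5, -3.7, -2.9]
gripper_width: 0.0002
grip_force: 8.5
```

```bash
python3 w.py
```

```text
turn 0.289 yaw 1.119 along 0.18 Ft 17.36 Fr -4.32 Fz -2.91 z 0.1497 t 11.25
```

servo_tool(
  plan=[
    [0, 1.8, 0.4, 0, 0, 0, 0.01],
    [0, 3.6, 0.6, 0, 0, 0, 0.02],
    [0, 5.5, 0.6, 0, 0, 0, 0.03],
    [0, 5.5, 0.6, 0, 0, 0, 0.03],
  ],
)

```text
t: 11.75
tcp_pos: [0.5591, -0.105, 0.1498]
eef_rot: [0.005, 0.238, 0.971, -0.001]
contact_force: [14.4, -9.1, -4.2]
gripper_width: 0.0001
grip_force: 8.8
```

```bash
python3 w.py
```

```text
turn 0.319 yaw 1.089 along 0.1798 Ft 16.98 Fr 1.38 Fz -4.22 z 0.1498 t 11.75
```

servo_tool(
  plan=[
    [0, 1.8, -0.1, 0, 0, 0, 0.01],
    [0, 3.6, -0.2, 0, 0, 0, 0.02],
    [0, 5.5, -0.3, 0, 0, 0, 0.03],
    [0, 5.5, -0.3, 0, 0, 0, 0.03],
  ],
)

```text
t: 12.25
tcp_pos: [0.554, -0.1029, 0.1498]
eef_rot: [0.005, 0.253, 0.967, -0.001]
contact_force: [14.8, -10.9, -2.9]
gripper_width: -0.0002
grip_force: 8.9
```

```bash
python3 w.py
```

```text
turn 0.349 yaw 1.059 along 0.1798 Ft 18.25 Fr 2.26 Fz -2.87 z 0.1498 t 12.25
```

servo_tool(
  plan=[
    [0, 1.8, -0.1, 0, 0, 0, 0.01],
    [0, 3.6, -0.2, 0, 0, 0, 0.02],
    [0, 5.5, -0.3, 0, 0, 0, 0.03],
    [0, 5.5, -0.3, 0, 0, 0, 0.03],
  ],
)

```text
t: 12.75
tcp_pos: [0.549, -0.1008, 0.1498]
eef_rot: [0.005, 0.268, 0.964, -0.002]
contact_force: [13.1, -12.0, -3.7]
gripper_width: -0.0001
grip_force: 9.0
```

```bash
python3 w.py
```

```text
turn 0.379 yaw 1.029 along 0.1797 Ft 17.42 Fr 3.56 Fz -3.67 z 0.1498 t 12.75
```

servo_tool(
  plan=[
    [0, 1.8, -0.3, 0, 0, 0, 0.01],
    [0, 3.6, -0.6, 0, 0, 0, 0.02],
    [0, 5.5, -0.8, 0, 0, 0, 0.03],
    [0, 5.5, -0.8, 0, 0, 0, 0.03],
  ],
)

```text
t: 13.25
tcp_pos: [0.544, -0.0984, 0.1498]
eef_rot: [0.005, 0.282, 0.959, -0.001]
contact_force: [13.5, -11.0, -3.3]
gripper_width: 0.0003
grip_force: 9.1
```

```bash
python3 w.py
```

```text
turn 0.409 yaw 0.999 along 0.1797 Ft 17.31 Fr 1.93 Fz -3.33 z 0.1498 t 13.25
```

servo_tool(
  plan=[
    [0, 1.8, -0.2, 0, 0, 0, 0.01],
    [0, 3.6, -0.4, 0, 0, 0, 0.02],
    [0, 5.5, -0.6, 0, 0, 0, 0.03],
    [0, 5.5, -0.6, 0, 0, 0, 0.03],
  ],
)

```text
t: 13.75
tcp_pos: [0.5391, -0.096, 0.1499]
eef_rot: [0.005, 0.296, 0.955, -0.001]
contact_force: [16.0, -11.7, -4.0]
gripper_width: 0.0004
grip_force: 9.1
```

```bash
python3 w.py
```

```text
turn 0.44 yaw 0.969 along 0.1796 Ft 19.86 Fr 0.56 Fz -4.0 z 0.1499 t 13.75
```

servo_tool(
  plan=[
    [0, 1.8, -0.2, 0, 0, 0, 0.01],
    [0, 3.6, -0.4, 0, 0, 0, 0.02],
    [0, 5.5, -0.5, 0, 0, 0, 0.03],
    [0, 5.5, -0.5, 0, 0, 0, 0.03],
  ],
)

```text
t: 14.25
tcp_pos: [0.5343, -0.0933, 0.1498]
eef_rot: [0.005, 0.311, 0.951, -0.001]
contact_force: [13.2, -11.5, -3.9]
gripper_width: -0.0003
grip_force: 9.2
```

```bash
python3 w.py
```

```text
turn 0.47 yaw 0.939 along 0.1796 Ft 17.48 Fr 1.48 Fz -3.87 z 0.1498 t 14.25
```

servo_tool(
  plan=[
    [0, 1.8, -0.2, 0, 0, 0, 0.01],
    [0, 3.6, -0.4, 0, 0, 0, 0.02],
    [0, 5.5, -0.5, 0, 0, 0, 0.03],
    [0, 5.5, -0.5, 0, 0, 0, 0.03],
  ],
)

```text
t: 14.75
tcp_pos: [0.5293, -0.0904, 0.1497]
eef_rot: [0.004, 0.325, 0.946, -0.001]
contact_force: [12.9, -11.8, -4.1]
gripper_width: -0.0
grip_force: 8.8
```

```bash
python3 w.py
```

```text
turn 0.502 yaw 0.909 along 0.1795 Ft 17.43 Fr 1.29 Fz -4.05 z 0.1497 t 14.75
```

servo_tool(
  plan=[
    [0, 1.8, -0.2, 0, 0, 0, 0.01],
    [0, 3.6, -0.4, 0, 0, 0, 0.02],
    [0, 5.5, -0.5, 0, 0, 0, 0.03],
    [0, 5.5, -0.5, 0, 0, 0, 0.03],
  ],
)

```text
t: 15.25
tcp_pos: [0.5242, -0.0872, 0.1496]
eef_rot: [0.004, 0.339, 0.941, -0.001]
contact_force: [11.5, -10.5, -2.5]
gripper_width: 0.0001
grip_force: 7.7
```

```bash
python3 w.py
```

```text
turn 0.535 yaw 0.879 along 0.1794 Ft 15.58 Fr 0.62 Fz -2.48 z 0.1496 t 15.25
```

The force is falling (finger load 9.2, then 8.8, then 7.7 N), so the click has probably begun. One more small step should confirm it.

servo_tool(
  plan=[
    [0, 1.8, -0.2, 0, 0, 0, 0.01],
    [0, 3.6, -0.4, 0, 0, 0, 0.02],
    [0, 3.6, -0.4, 0, 0, 0, 0.02],
  ],
)

```text
t: 15.62
tcp_pos: [0.5209, -0.085, 0.1495]
eef_rot: [0.003, 0.348, 0.937, -0.001]
contact_force: [9.2, -10.1, -3.0]
gripper_width: -0.0001
grip_force: 6.9
```

```bash
python3 w.py; python3 - <<'E'
from h import *; from workcell import bot
s=bot.snapshot("scene"); np.savez("sc2.npz",**s)
a=s["img"][190:265,230:350]
t=bot.snapshot("top"); np.savez("top2.npz",**t)
b=t["img"][104:204,315:425]
c=np.vstack([cv2.resize(a,(480,300),interpolation=cv2.INTER_CUBIC),cv2.resize(b,(480,300*480//480),interpolation=cv2.INTER_CUBIC)])
cv2.imwrite("pics/c2.png",c[:,:,::-1])
E
```

```text
turn 0.557 yaw 0.859 along 0.1794 Ft 13.56 Fr 1.48 Fz -3.01 z 0.1495 t 15.62
```

View pics/c2.png

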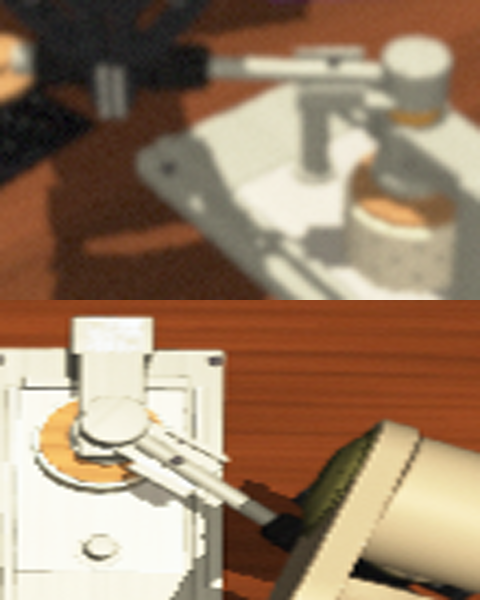

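Tangential force has dropped to about 75 % of its peak, so the break-over is roughly 0.07 rad. I'll add a small margin and then back off.

servo_tool(
  plan=[
    [0, 1.5, -0.2, 0, 0, 0, 0.01],
    [0, 2.8, -0.3, 0, 0, 0, 0.015],
    [0, 2.8, -0.3, 0, 0, 0, 0.015],
  ],
)

```text
t: 16.1
tcp_pos: [0.5184, -0.0833, 0.1494]
eef_rot: [0.003, 0.355, 0.935, -0.001]
contact_force: [9.2, -9.2, -2.6]
gripper_width: -0.0001
grip_force: 6.3
```

```bash
python3 w.py
```

```text
turn 0.574 yaw 0.845 along 0.1793 Ft 12.98 Fr 0.66 Fz -2.63 z 0.1494 t 16.1
```

The click is clear: force is at 70 %, about 0.09 rad into the break-over. I'm backing off and lifting away.

servo_tool(
  plan=[
    [0, -5, 0, 0, 0, 0, 0],
    [0, -12, 0, 0, 0, 0, 0],
    [0, -20, 0, 0, 0, 0, 0],
    [0, -32, 0, 0, 0, 0, 0],
    [0, -45, 0, 0, 0, 0, 0],
  ],
)

```text
t: 16.73
tcp_pos: [0.5506, -0.1116, 0.1486]
eef_rot: [-0.0, 0.355, 0.935, -0.0]
contact_force: [-0.5, 0.4, 0.3]
gripper_width: 0.0002
grip_force: 0.0
```

servo_tool(
  plan=[
    [0, 0, 0, -40, 0, 0, 0],
    [0, 0, 0, -90, 0, 0, 0],
    [0, 40, -60, -130, 0, 0, 0],
    [0, 90, -100, -130, 0, 0, 0],
    [0, 130, -130, -130, 0, 0, 0],
  ],
)

```text
t: 17.35
tcp_pos: [0.3715, -0.1228, 0.2789]
eef_rot: [0.0, 0.355, 0.935, -0.0]
contact_force: [-0.3, -1.3, 1.9]
gripper_width: 0.0002
grip_force: 0.0
```

servo_tool(
  plan=[
    [0, 50, -30, 0, 0, 0, 0],
    [0, 100, -60, 0, 0, 0, 0],
    [0, 120, -60, 0, 0, 0, 0],
    [0, 120, -60, 0, 0, 0, 0],
    [0, 120, -60, 0, 0, 0, 0],
  ],
)

```text
t: 17.98
tcp_pos: [0.2441, -0.0882, 0.2786]
eef_rot: [-0.0, 0.355, 0.935, -0.0]
contact_force: [0.7, -0.3, -1.0]
gripper_width: -0.0004
grip_force: 0.0
```

```bash
python3 w.py; python3 - <<'E'
from h import *; from workcell import bot
t=bot.snapshot("top"); np.savez("top3.npz",**t)
c=cv2.resize(t["img"][104:224,295:455],None,fx=5,fy=5,interpolation=cv2.INTER_CUBIC)
cv2.imwrite("pics/c3.png",c[:,:,::-1])
s=bot.snapshot("scene"); a=cv2.resize(s["img"][185:285,230:390],None,fx=5,fy=5,interpolation=cv2.INTER_CUBIC)
cv2.imwrite("pics/s3.png",a[:,:,::-1])
E
```

```text
turn 1.079 yaw 0.845 along 0.4069 Ft 0.46 Fr -0.56 Fz -0.97 z 0.2786 t 17.98
```

View pics/c3.png

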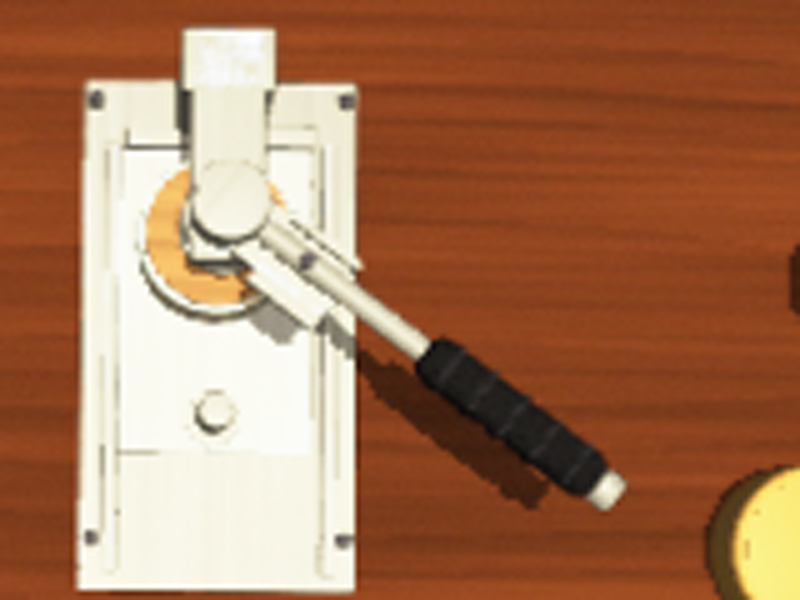

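View pics/s3.png

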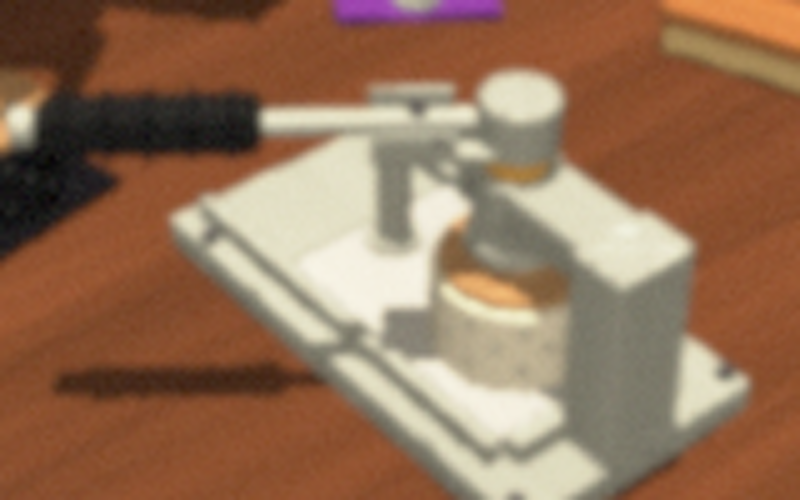

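The handle has sprung back to about 0.47 rad of turn, against 0.574 when it was held over, so it clicked roughly 0.1 rad into the break-over. The post is still at (214,411), the foot is on the lid, and the robot is clear of everything.

```bash
python3 -c "
from workcell import bot
print(bot.sign_off())"
```

```text
the job is handed in; nothing more can be done
None
```

I slid the tray home against the stop, clicked the wrench about 0.1 rad past break-over (limit 0.17) and released it. The last pictures show the handle sprung back and the foot on the lid. I handed the job in at about 18 s, and sign-off returned no verdict.

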